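Rock a stuck block out of a dry-bath heater

TASK

The aluminium block has stuck in the well of the little grey dry-bath heater. First take the white-capped vial out of the block and stand it upright on the top step of the white vial stand; then grip the block by its black lifting grip and rock it over to its left and to its right, again and again, until it works loose, without pulling the heater up off the bench. Finish still holding the block in the gripper, level and square, straight above its well, its underside about 2 cm clear of the rim, so that I can wipe out the well; leave the other things where they stand.

Things in the scene. Friction and masses are not known exactly. Their poses are not given: they have to be found in the camera images.
- heater: pale grey dry-bath heater, loose on rubber feet, 1.5 kg, 210 (x) x 180 (y) mm; origin on the bench under the centre of its well, z up, sloped blue control panel towards -x. Its flat top (the well's rim) is 62 mm above the bench. Well: 115 (x) x 63 (y) mm, 40 mm deep, floor 22 mm above the bench. Its left is +y
- springs (a point): point on the well's axis, 43 mm above the bench, level with two steel springs (hidden) that clamp the block from +y and -y, 20 N each. A straight pull takes about 24 N and lifts the heater too. Leaned to and fro about the heater's x axis through this point, 0.1 rad each way (the walls stop it near 0.17), and raised 3 to 4 mm a swing, the block walks up; it is free after a rise of 24 mm
- well_rim (a point): centre of the well's mouth, level with the heater's flat top, 62 mm above the heater's origin; axes as the heater's
- block: aluminium block, loose, 0.5 kg, 110 (x) x 56 (y) x 48 (z) mm, axes as the heater's while it sits in the well; origin at the centre of its underside, at the start on the well's floor (its top then 8 mm above the rim). Two vial bores, 28 mm wide, 22 mm deep, 36 mm from its middle: to -x (with the white-capped vial) and to +x (empty)
- lift_grip (a point): centre of the black lifting grip fixed on a 9 mm steel rod in the middle of the block, 88 mm above the block's origin; 22 (x) x 16 (y) x 28 (z) mm with flat sides, its lower edge 26 mm above the block's top. Pinched across y, the fingers push it the way the block is to rock; tilt the hand along with it (a hand kept level only drags block and heater sideways)
- vial: brown glass vial with white cap, 25 mm diameter, 58 mm tall, 0.03 kg, origin at the centre of its underside, z up; the cap is 14.5 mm across and reaches from 38 to 58 mm. At the start it stands 22 mm deep in the block's -x bore
- stand: white stepped vial stand, fixed to the bench, 73 (x) x 140 (y) x 60 (z) mm, origin at the centre of its underside; lower step towards -x, 30 mm high; top step at the back (+x), 60 mm high, 36 mm deep and 140 mm long in y, empty
- top_step (a point): middle of the upper face of the stand's top step, 60 mm above the bench; x across the 36 mm depth, y along the 140 mm length
- vial_red: brown vial with red cap, 25 mm diameter, 58 mm tall, standing on the lower step; origin at the centre of its underside; bystander
- vial_red2: second brown vial with red cap, the same size, on the lower step; origin at the centre of its underside; bystander
- timer: white bench timer, 64 x 64 x 16 mm, lying on the bench on the heater's -y side; origin at the centre of its underside; bystander
- petri: closed petri dish with yellowish filling, 58 mm across, 12 mm tall, on the bench behind the stand; origin at the centre of its underside; bystander

How it is judged:
On the way, in this order (a step that is already met when the one before it is completed fails the run):
1. the white-capped vial stands upright on the top step, let go (z of vial in the frame of top_step between -0.004 and 0.006 m and x of vial in the frame of top_step between -0.018 and 0.018 m and y of vial in the frame of top_step between -0.07 and 0.07 m and angle between vial's own z axis and vertical below 0.1 rad and linear speed of vial below 0.02 m/s and contact force between each of the arm, the fingers and vial below 0.05 N), for 0.2 s.
2. the block, still down in the well, leans to its left (+y) by more than 0.03 rad (angle between block's own y axis and vertical above 1.601 rad and z of block in the frame of heater below 0.055 m).
3. the block, still down in the well, leans to its right (-y) by more than 0.03 rad (angle between block's own y axis and vertical below 1.541 rad and z of block in the frame of heater below 0.055 m).
At the end, for the whole second after the job is handed in: Gripper holds the block still, level (0.12 rad), square to the well (0.25 rad), within 25 mm of straight above it, underside 5 to 45 mm over the rim, clear of the heater; the heater stands flat on its feet; the white-capped vial stands upright on the top step (z of block in the frame of well_rim between 0.005 and 0.045 m and horizontal distance between block and well_rim below 0.025 m and angle between block's own z axis and vertical below 0.12 rad and angle between the x axis of block and the x axis of heater, either way round below 0.25 rad and linear speed of block below 0.02 m/s and contact force between the fingers and block above 2 N and contact force between block and heater below 0.1 N and height (world z) of heater below 0.005 m and angle between heater's own z axis and vertical below 0.03 rad and z of vial in the frame of top_step between -0.004 and 0.006 m and x of vial in the frame of top_step between -0.018 and 0.018 m and y of vial in the frame of top_step between -0.07 and 0.07 m and angle between vial's own z axis and vertical below 0.1 rad); the arm keeps its last pose, push and grip.
It fails at once if the heater is pulled up off the bench or tipped (origin over 15 mm up, or leaning over 0.12 rad) (height (world z) of heater above 0.015 m or angle between heater's own z axis and vertical above 0.12 rad).
It fails at once if the block comes more than 12 mm up out of its seat while the vial is still in it (z of block in the frame of heater above 0.034 m and distance between vial and block below 0.06 m).
It fails at once if a bystander is knocked over or pushed away by more than 25 mm (distance of any of vial_red, vial_red2, timer, petri from where it was at the start of the episode above 0.025 m or angle between any of vial_red, vial_red2's own z axis and vertical above 0.5 rad).
It also fails if it takes over 72 s, if anything falls off the work surface, if the arm or the gripper's body presses on something with over 40 N, if the wrist force passes 120 N, or if a joint passes its speed limit or range.

ROBOT

A 6-joint arm with a two-finger parallel gripper is mounted at the origin on a cart in front of the work surface, level with it; the furniture and walls round the work are solid. World frame = base frame: x ahead of the robot, y to its left, z up, the work surface at z = 0. Lengths are in m, angles in rad, forces in N, time in s.
With the tool pointing down it reaches from about 0.2 to 0.875 m from the base axis. Payload 3.4 kg.
Tool frame: the origin (TCP) lies at the very end of the fingers, on their centre line; the grasp point (between the pads) lies 19 mm behind it (grip_depth is the z of the grasp point in the tool frame, in m); z points along the fingers, y is the line along which they close (so a half turn about z gives the same grasp; the last joint's range is limited). The gripper opens to 94 mm and grips with 3 to 60 N. Pads are 16 mm wide; open, the fingers measure 119 mm over their backs; the gripper's body (75 mm by 177 mm) begins 78 mm behind the grasp point.
Start: joints at [1.063, 0.276, 1.505, -0, 1.361, -0.121], TCP at [0.217, 0.533, 0.205] pointing down, gripper open.
Joint ranges: [-2.89, 2.89], [-0.75, 2.08], [0.22, 2.7], [-1.18, 4.32], [0.11, 2.71], [-2.7, 2.7]. Speed limits (rad/s): [2.57, 2.57, 3.14, 3.14, 3.14, 3.14].

INTERFACE

Orientations are given as a unit quaternion [x, y, z, w].
In Python, from cell import * gives the robot as it stands.
- The arm moves only by the shell command python3 -m creep 'ROWS' [FORCE]. ROWS is JSON, one flat list of numbers, 7 for each row, row after row: the shift along the world's x, y, z in units of 25 mm (1.0 is 25 mm), then the turn, a rotation vector about the world's x, y, z in units of 8 degrees (1.0 is 8 degrees), then the closure, from 0 (fully open) to 1 (shut). In form: [x, y, z, wx, wy, wz, gripper, x, y, z, wx, wy, wz, gripper, ...]. A call has 1 to 20 rows; each row shifts and turns the commanded pose from where the row before left it; what a row does not reach is not made up. A row lasts 1/8 s, in which the tool goes at most 62.5 mm and 10.7 degrees, less where a joint would pass 70% of its speed; a pose out of reach is approached as far as the arm can. A call is refused whole if a number of a shift passes 1 or a number of a turn 1, either way. A call with a gripper value outside its range is refused whole. The fingers move at their own pace and stop on an object; FORCE is the grip in N (left out, the last holds). Time passes only in rows, so rows that do not move let the fingers close. It gives the time, the measured TCP pose, the force, the opening and the grip force at its end, in the units of the state.
- get_state(): the state, without advancing time (a new reading comes with each control period).
- grab_frame(name): name is "side" or "top" or "wrist"; returns the picture (480x640x3 uint8, blue, green, red); there is no depth.
- camera_info(name): a dict with "vfov" (degrees; the focal length in pixels is half the picture's height over the tangent of half this angle, whatever the lens; pixels are square), "cx", "cy" (the principal point, pixels), "world_from_camera" (4x4, takes a point from camera to world coordinates). Camera axes: x right, y down, z forward; pixel columns grow to the right and rows downward; lengths in m; the calibration is good to about 2 mm. A picture is of the moment at which its call begins: read the wrist's pose just before it. camera_info takes no time and is no camera call; for the wrist camera it gives the pose at the moment of the call.
- close_job(): hands the job in; it is judged then, once.
The state is a dict: "time": time; "joint_pos": joint angles; "joint_velocities": joint speeds; "joint_torque": joint torques, N m; "eef_pos": TCP position; "tcp_rot": TCP orientation; "ft_force": force on the tool from outside, world axes, zero at the start; "ft_torque": the same for the moment, N m; "gripper_width": finger opening in m; "finger_force": force on a finger pad.
Only numpy, scipy, OpenCV 4.12 (cv2) and the standard library are available. Lean on these libraries where they do the work, as an engineer would, in place of code of your own. Each camera call takes 0.05 s, during which the arm holds its last target. There are 200 camera calls.

## Working session

There is one attempt and no reset: what is moved stays moved. The work goes in short steps, Python scripts to look and compute and a shell command to move; the robot and the scene stay as the last step left them, time stands still between calls to the robot, and variables do not carry over. Pictures are saved under pics/ and viewed, at most 10 in all, crops included, and the job is handed in when it is done.

```bash
mkdir -p pics
python3 - <<'E'
from cell import *
import cv2,numpy as np
np.set_printoptions(precision=4,suppress=True)
for n in ("top","side"):
    f=grab_frame(n); cv2.imwrite(f"pics/{n}0.png",f); c=camera_info(n); print(n,c)
s=get_state(); print(s)
E
```

```text
top {'vfov': 51.426259056683605, 'cx': 319.068387658942, 'cy': 243.1205800189639, 'world_from_camera': array([[ 0.0487, -0.9784,  0.2008,  0.336 ],
       [-0.9988, -0.0487,  0.005 ,  0.0262],
       [ 0.0049, -0.2008, -0.9796,  1.1718],
       [ 0.    ,  0.    ,  0.    ,  1.    ]])}
side {'vfov': 56.898698089652505, 'cx': 317.8448474750478, 'cy': 239.59088138590675, 'world_from_camera': array([[-0.9477, -0.1467,  0.2833,  0.2805],
       [-0.3185,  0.382 , -0.8676,  0.841 ],
       [ 0.019 , -0.9124, -0.4088,  0.487 ],
       [ 0.    ,  0.    ,  0.    ,  1.    ]])}
{'time': 0.1, 'joint_pos': array([ 1.063 ,  0.2765,  1.5059,  0.    ,  1.3607, -0.121 ]), 'joint_velocities': array([ 0.0002, -0.0018, -0.0036, -0.001 ,  0.0013,  0.0015]), 'joint_torque': array([  0.0006, -40.5454, -23.778 ,   0.07  ,   0.0299,  -0.0001]), 'eef_pos': array([0.2167, 0.5321, 0.2047]), 'tcp_rot': array([ 0.1922,  0.9814, -0.0008, -0.0002]), 'ft_force': array([-1.1889, -0.2846,  0.0016]), 'ft_torque': array([ 0.0761, -0.0126, -0.0316]), 'finger_force': 0.0, 'gripper_width': 0.09383081899805688}
```

View pics/top0.png

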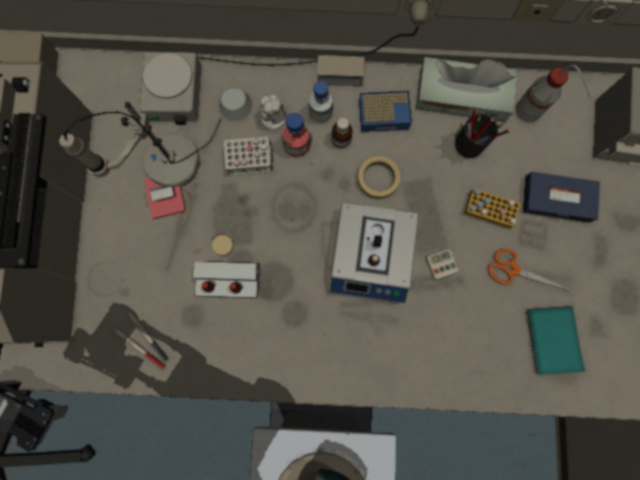

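View pics/side0.png

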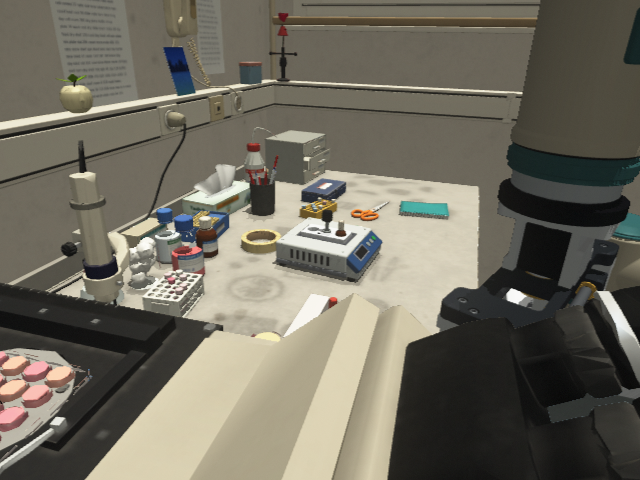

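The top view shows the heater near (375,252), the stand near (226,280) and the timer near (442,264). The vial sits near (374,260). I'll enlarge this part.

Run:
```python
import cv2
f=cv2.imread("pics/top0.png")
a=cv2.resize(f[195:310,325:425],None,fx=5,fy=5,interpolation=cv2.INTER_CUBIC)
b=cv2.resize(f[225:310,185:265],None,fx=3.5,fy=3.5,interpolation=cv2.INTER_CUBIC)
import numpy as np
o=np.zeros((575,800,3),np.uint8); o[:575,:500]=a; o[:b.shape[0],505:505+b.shape[1]]=b
cv2.imwrite("pics/c1.png",cv2.convertScaleAbs(o,alpha=1.3))
```

```text
(no output)
```

View pics/c1.png

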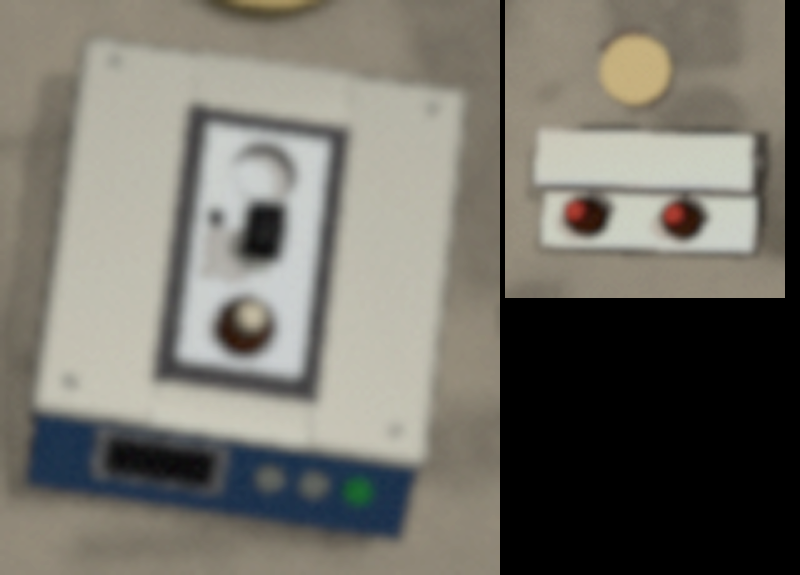

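The crop shows the well's dark frame with corners (191,105), (349,129), (315,398) and (156,378). The white cap is at about (253,318) and the black grip at (264,232). In the right panel the top step's corners are (538,128), (755,133), (755,191) and (534,186).

```bash
cat > h.py <<'E'
import numpy as np
from cell import *
from scipy.spatial.transform import Rotation as R
np.set_printoptions(precision=4,suppress=True)
def ray(n,uv,z,ci=None):
    c=ci or camera_info(n); f=240/np.tan(np.radians(c["vfov"]/2)); T=np.array(c["world_from_camera"])
    uv=np.atleast_2d(uv); d=np.c_[(uv[:,0]-c["cx"])/f,(uv[:,1]-c["cy"])/f,np.ones(len(uv))]@T[:3,:3].T
    return T[:3,3]+d*((z-T[2,3])/d[:,2:])
def st():
    s=get_state(); r=R.from_quat(s["tcp_rot"]); m=r.as_matrix()
    print("t",round(s["time"],2),"tcp",s["eef_pos"],"yax",m[:,1],"zax",m[:,2],"F",s["ft_force"],"w",round(s["gripper_width"],4),"ff",round(s["finger_force"],2)); return s
E
python3 - <<'E'
from h import *
A=lambda p:(np.array(p,float)+.5)/5-.5+[325,195]
B=lambda p:(np.array(p,float)+.5-[505,0])/3.5-.5+[185,225]
def rep(n,P):
    print(n,P[:,:2].tolist(),"c",P.mean(0),"edges",[round(float(np.linalg.norm(P[i]-P[(i+1)%4])),4) for i in range(4)])
    for i in range(4):
        d=P[(i+1)%4]-P[i];print("  ang",np.degrees(np.arctan2(d[1],d[0])))
rep("well",ray("top",A([(191,105),(349,129),(315,398),(156,378)]),.062))
rep("block",ray("top",A([(203,121),(333,141),(302,385),(173,363)]),.070))
rep("heatertop",ray("top",A([(88,40),(463,92),(424,463),(36,410)]),.062))
rep("step",ray("top",B([(538,128),(755,133),(755,191),(534,186)]),.06))
print("cap",ray("top",A([(253,318)]),.022+.026+58e-3))
print("grip",ray("top",A([(264,232)]),.022+.088+.014))
print("red",ray("top",B([(576,211),(673,214)]),.088))
E
```

```text
well [[0.6329146508994062, -0.06547624065507272], [0.6251652749262819, -0.1383308154783549], [0.4998622091208371, -0.12535067021259752], [0.505397572014473, -0.05368680480469733]] c [ 0.5658 -0.0957  0.062 ] edges [0.0733, 0.126, 0.0719, 0.1281]
  ang -96.07159267361739
  ang 174.08582447923152
  ang 85.58320703897786
  ang -5.282195289264649
block [[0.6235154203575306, -0.07051844816031032], [0.6170829588624441, -0.12996450509567475], [0.5042439089681057, -0.11833513625252316], [0.5113187062701356, -0.060475452108852454]] c [ 0.564  -0.0948  0.07  ] edges [0.0598, 0.1134, 0.0583, 0.1126]
  ang -96.17575853082573
  ang 174.11578216731476
  ang 83.02875952554314
  ang -5.115049849816923
heatertop [[0.6615570210343682, -0.016921787265064197], [0.645360916794693, -0.19050954631100853], [0.4729852168782587, -0.17465410041546028], [0.4882561609288167, -0.00040593992837969703]] c [ 0.567  -0.0956  0.062 ] edges [0.1743, 0.1731, 0.1749, 0.1741]
  ang -95.33038537713854
  ang 174.74461291438772
  ang 84.99144879208256
  ang -5.443937231422417
step [[0.5081286718324338, 0.31165082685672996], [0.5117917292104761, 0.17170318306286564], [0.47425378059749645, 0.16891829334542843], [0.4704902108736506, 0.31048335152641565]] c [0.4912 0.2407 0.06  ] edges [0.14, 0.0376, 0.1416, 0.0377]
  ang -88.50065486956537
  ang -175.75707638406365
  ang 91.52287494110051
  ang 1.7766392977298364
cap [[ 0.527  -0.0917  0.106 ]]
grip [[ 0.5615 -0.0935  0.124 ]]
red [[0.4528 0.2757 0.088 ]
 [0.4539 0.2152 0.088 ]]
```

Measured sizes agree with the given ones: rim frame, block 113x58, step 140x37. The heater centre is about (0.565,-0.095) with yaw −5.5°, the cap is at (0.528,-0.0915) and the step centre at (0.491,0.241). Next I move above the vial.

```bash
python3 -m creep '[0.6,-1,0,0,0,0.1,0, 0.6,-1,0,0,0,0.1,0, 0.6,-1,0,0,0,0.1,0, 0.6,-1,0,0,0,0.1,0, 0.6,-1,0,0,0,0.1,0, 0.6,-1,0,0,0,0.1,0, 0.6,-1,0,0,0,0.1,0, 0.6,-1,0,0,0,0.1,0, 0.6,-1,0,0,0,0.1,0, 0.6,-1,0,0,0,0.1,0, 0.6,-1,0,0,0,0.1,0, 0.6,-1,0,0,0,0.1,0, 0.6,-1,0,0,0,0.1,0, 0.6,-1,0,0,0,0.1,0, 0.6,-1,0,0,0,0.1,0, 0.6,-1,0,0,0,0.1,0, 0.6,-1,0,0,0,0.1,0, 0.6,-1,0,0,0,0.1,0, 0.6,-1,0,0,0,0.1,0, 0.6,-1,0,0,0,0.1,0]' 15
python3 -m creep '[0.1,-1,0,0,0,0,0, 0.1,-1,0,0,0,0,0, 0.1,-1,0,0,0,0,0, 0.1,-1,0,0,0,0,0, 0.05,-0.95,0,0,0,0,0, 0,0,0,0,0,0,0, 0,0,0,0,0,0,0]'
python3 - <<'E'
from h import *
import cv2
s=st(); print(s["joint_pos"]); c=camera_info("wrist"); print(c)
cv2.imwrite("pics/w1.png",grab_frame("wrist"))
E
```

```text
time: 2.6
eef_pos: [0.517, 0.0317, 0.2051]
tcp_rot: [0.054, 0.999, 0.0, -0.0]
ft_force: [0.6, 0.2, 0.4]
gripper_width: 0.0937
finger_force: 0.0
time: 3.48
eef_pos: [0.5278, -0.0904, 0.2052]
tcp_rot: [0.054, 0.999, 0.001, -0.0]
ft_force: [0.7, 0.2, 0.3]
gripper_width: 0.0937
finger_force: 0.0
t 3.48 tcp [ 0.5278 -0.0904  0.2052] yax [0.1075 0.9942 0.0011] zax [-0.0008  0.0012 -1.    ] F [0.6999 0.2401 0.3321] w 0.0937 ff 0.0
[-0.3002  0.2172  1.5871  0.0009  1.3384 -1.7636]
{'vfov': 62.09749540615023, 'cx': 313.25535446864643, 'cy': 238.07660221331247, 'world_from_camera': array([[ 0.1083,  0.9614,  0.2528,  0.4543],
       [ 0.9941, -0.105 , -0.0265, -0.083 ],
       [ 0.0011,  0.2542, -0.9672,  0.3833],
       [ 0.    ,  0.    ,  0.    ,  1.    ]])}
```

View pics/w1.png

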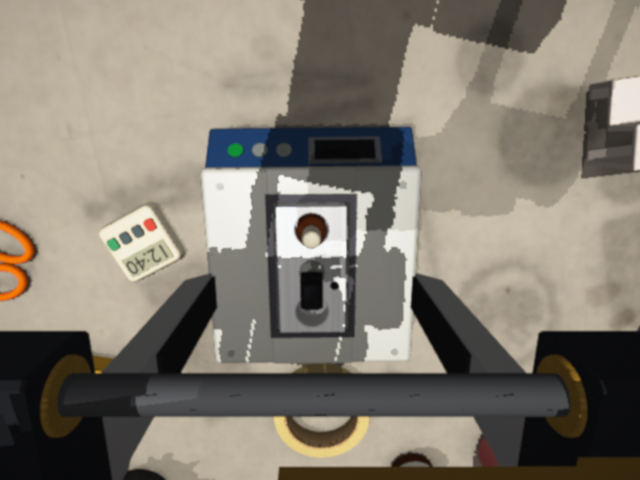

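In the wrist view the cap top is at about (312,238), the grip's top at (312,285), and the well frame's corners are (267,195), (355,195), (355,337) and (271,337).

Run:
```python
from h import *
P=ray("wrist",[(267,195),(355,195),(355,337),(271,337)],.062);print(P,P.mean(0))
for a,b in((0,3),(1,2)): d=P[b]-P[a];print(np.degrees(np.arctan2(d[1],d[0])))
print(ray("wrist",[(312,237)],.106),ray("wrist",[(312,283)],.124))
```

```text
[[ 0.4984 -0.125   0.062 ]
 [ 0.5061 -0.0541  0.062 ]
 [ 0.6331 -0.0644  0.062 ]
 [ 0.625  -0.1389  0.062 ]] [ 0.5656 -0.0956  0.062 ]
-6.266521478786669
-4.654741221351511
[[ 0.526  -0.0912  0.106 ]] [[ 0.5541 -0.0942  0.124 ]]
```

```bash
python3 -m creep '[0,-0.055,-0.8,0,0,0,0.4, 0,0,-0.8,0,0,0,0.5, 0,0,-0.8,0,0,0,0.5, 0,0,-0.8,0,0,0,0.5, 0,0,-0.8,0,0,0,0.5, 0,0,-0.8,0,0,0,0.5, 0,0,0,0,0,0,0.5, 0,0,0,0,0,0,0.8, 0,0,0,0,0,0,1, 0,0,0,0,0,0,1, 0,0,0,0,0,0,1, 0,0,0,0,0,0,1]' 15
python3 -c "from h import *;st()"
```

```text
time: 5.03
eef_pos: [0.5289, -0.0929, 0.0865]
tcp_rot: [0.054, 0.999, -0.0, 0.001]
ft_force: [0.3, 0.1, 5.9]
gripper_width: 0.0141
finger_force: 18.9
t 5.03 tcp [ 0.5289 -0.0929  0.0865] yax [ 0.1075  0.9942 -0.0003] zax [ 0.0019 -0.0005 -1.    ] F [0.3066 0.1362 5.9353] w 0.0141 ff 18.94
```

```bash
python3 -m creep '[0,0,0.4,0,0,0,1, 0,0,0.8,0,0,0,1, 0,0,0.8,0,0,0,1, 0,0,0.8,0,0,0,1, 0,0,0.8,0,0,0,1, 0,0,0.8,0,0,0,1, -0.1,0.9,0,0,0,0,1, -0.1,0.9,0,0,0,0,1, -0.1,0.9,0,0,0,0,1, -0.1,0.9,0,0,0,0,1, -0.1,0.9,0,0,0,0,1, -0.1,0.9,0,0,0,0,1, -0.1,0.9,0,0,0,0,1, -0.1,0.9,0,0,0,0,1, -0.1,0.9,0,0,0,0,1, -0.1,0.9,0,0,0,0,1, -0.1,0.9,0,0,0,0,1, -0.1,0.9,0,0,0,0,1, -0.1,0.9,0,0,0,0,1, -0.1,0.9,0,0,0,0,1]'
python3 -m creep '[-0.1,0.74,0,0,0,0,1, 0,0,0,0,0,0,1, 0,0,0,0,0,0,1]'
python3 - <<'E'
from h import *
import cv2
st(); f=grab_frame("wrist"); g=grab_frame("top")[200:310,150:410]
cv2.imwrite("pics/w2.png",f)
E
```

```text
time: 7.52
eef_pos: [0.4929, 0.223, 0.1957]
tcp_rot: [0.054, 0.999, -0.0, -0.0]
ft_force: [-0.1, -0.5, -0.3]
gripper_width: 0.014
finger_force: 17.5
time: 7.9
eef_pos: [0.4906, 0.2404, 0.1955]
tcp_rot: [0.054, 0.999, -0.0, -0.0]
ft_force: [0.2, -1.1, -0.3]
gripper_width: 0.014
finger_force: 17.5
t 7.9 tcp [0.4906 0.2404 0.1955] yax [ 0.1073  0.9942 -0.0007] zax [-0.0001 -0.0007 -1.    ] F [ 0.1825 -1.1142 -0.3209] w 0.014 ff 17.54
```

View pics/w2.png

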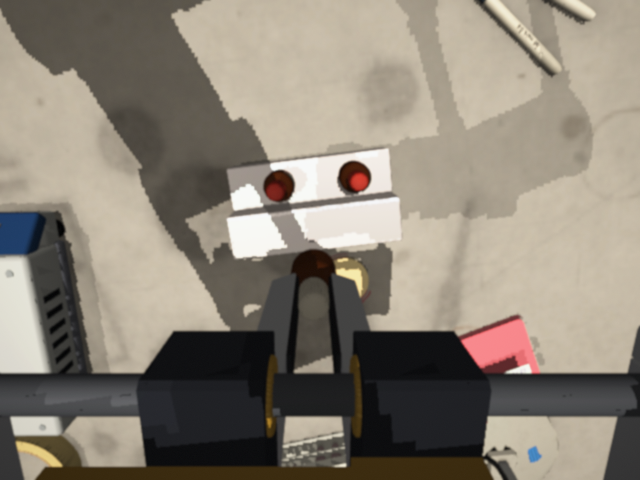

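The vial hangs upright in the fingers (its shoulder is near (313,263)). The top step's corners are (227,217), (399,195), (401,241) and (230,259).

Run:
```python
from h import *
P=ray("wrist",[(227,217),(399,196),(401,241),(230,259)],.06);print(P,P.mean(0))
```

```text
[[0.4743 0.172  0.06  ]
 [0.4724 0.31   0.06  ]
 [0.5095 0.3096 0.06  ]
 [0.5095 0.1686 0.06  ]] [0.4914 0.2401 0.06  ]
```

```bash
python3 -m creep '[0.02,0,-0.7,0,0,0,1, 0,0,-0.8,0,0,0,1, 0,0,-0.8,0,0,0,1, 0,0,-0.8,0,0,0,1, 0,0,-0.4,0,0,0,1, 0,0,-0.2,0,0,0,1, 0,0,-0.1,0,0,0,1, 0,0,0,0,0,0,1, 0,0,0,0,0,0,1]'
python3 -c "from h import *;st()"
```

```text
time: 9.12
eef_pos: [0.4915, 0.2411, 0.101]
tcp_rot: [0.054, 0.999, 0.0, 0.001]
ft_force: [0.3, 0.5, -0.9]
gripper_width: 0.0135
finger_force: 17.5
t 9.12 tcp [0.4915 0.2411 0.101 ] yax [0.1072 0.9942 0.0005] zax [ 0.001   0.0004 -1.    ] F [ 0.348   0.5076 -0.9024] w 0.0135 ff 17.54
```

```bash
python3 -m creep '[0,0,-0.06,0,0,0,1, 0,0,0,0,0,0,1, 0,0,0,0,0,0,1]'; python3 -m creep '[0,0,-0.05,0,0,0,1, 0,0,0,0,0,0,1, 0,0,0,0,0,0,1]'
```

```text
time: 9.5
eef_pos: [0.4912, 0.241, 0.099]
tcp_rot: [0.054, 0.999, 0.0, 0.0]
ft_force: [-0.4, 0.5, 0.5]
gripper_width: 0.0141
finger_force: 17.5
time: 9.88
eef_pos: [0.4914, 0.241, 0.0985]
tcp_rot: [0.054, 0.999, 0.0, 0.0]
ft_force: [-1.0, -0.8, 5.4]
gripper_width: 0.014
finger_force: 18.8
```

Contact at the expected height, so I open and rise.

```bash
python3 -m creep '[0,0,0.03,0,0,0,1, 0,0,0,0,0,0,0.9, 0,0,0,0,0,0,0.75, 0,0,0,0,0,0,0.6, 0,0,0,0,0,0,0.5, 0,0,0,0,0,0,0.5, 0,0,0.3,0,0,0,0.5, 0,0,0.7,0,0,0,0.5, 0,0,0.8,0,0,0,0.5, 0,0,0.8,0,0,0,0.5, 0,0,0.8,0,0,0,0.5, 0,0,0.8,0,0,0,0.5, 0,0,0,0,0,0,0.5]'
python3 - <<'E'
from h import *
import cv2
s=st();print(s["joint_pos"]); f=grab_frame("wrist"); cv2.imwrite("pics/w3.png",f[120:420,130:530])
E
```

```text
time: 11.5
eef_pos: [0.4923, 0.2413, 0.2054]
tcp_rot: [0.054, 0.999, 0.001, 0.002]
ft_force: [-0.2, 0.0, 0.2]
gripper_width: 0.0472
finger_force: 0.0
t 11.5 tcp [0.4923 0.2413 0.2054] yax [0.1073 0.9942 0.0019] zax [ 0.0039  0.0015 -1.    ] F [-0.2042  0.0281  0.208 ] w 0.0472 ff 0.0
[ 0.3288  0.2333  1.5648  0.0001  1.3393 -1.1345]
```

View pics/w3.png

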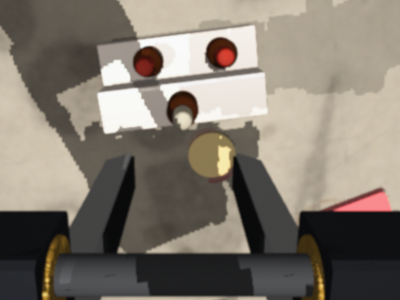

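The white-capped vial stands on the top step (crop (182,108)), let go. Next I move over the lifting grip, descend and pinch.

```bash
python3 -m creep '[0.2,-0.95,0,0,0,0.01,0.5, 0.2,-0.95,0,0,0,0.01,0.5, 0.2,-0.95,0,0,0,0.01,0.5, 0.2,-0.95,0,0,0,0.01,0.5, 0.2,-0.95,0,0,0,0.01,0.5, 0.2,-0.95,0,0,0,0.01,0.5, 0.2,-0.95,0,0,0,0.01,0.5, 0.2,-0.95,0,0,0,0.01,0.5, 0.2,-0.95,0,0,0,0.01,0.5, 0.2,-0.95,0,0,0,0.01,0.5, 0.2,-0.95,0,0,0,0.01,0.5, 0.2,-0.95,0,0,0,0,0.5, 0.2,-0.95,0,0,0,0,0.5, 0.25,-0.95,0,0,0,0,0.5, 0,-0.1,0,0,0,0,0.5, 0,0,0,0,0,0,0.5]'
python3 - <<'E'
from h import *
import cv2
s=st();print(s["joint_pos"]); f=grab_frame("wrist"); cv2.imwrite("pics/w4.png",cv2.resize(f[150:400,200:440],None,fx=2.4,fy=2.4,interpolation=2)); c=camera_info("wrist"); print(c)
E
```

```text
time: 13.55
eef_pos: [0.5617, -0.0934, 0.2027]
tcp_rot: [0.046, 0.999, 0.001, -0.001]
ft_force: [0.3, -0.2, -0.4]
gripper_width: 0.0471
finger_force: 0.0
t 13.55 tcp [ 0.5617 -0.0934  0.2027] yax [0.0924 0.9957 0.0011] zax [-0.0016  0.0013 -1.    ] F [ 0.311  -0.1678 -0.4008] w 0.0471 ff 0.0
[-0.2875  0.2702  1.52    0.0008  1.3533 -1.7659]
{'vfov': 62.09749540615023, 'cx': 313.25535446864643, 'cy': 238.07660221331247, 'world_from_camera': array([[ 0.0926,  0.9631,  0.2527,  0.4882],
       [ 0.9957, -0.0898, -0.0225, -0.0869],
       [ 0.001 ,  0.2537, -0.9673,  0.3811],
       [ 0.    ,  0.    ,  0.    ,  1.    ]])}
```

View pics/w4.png

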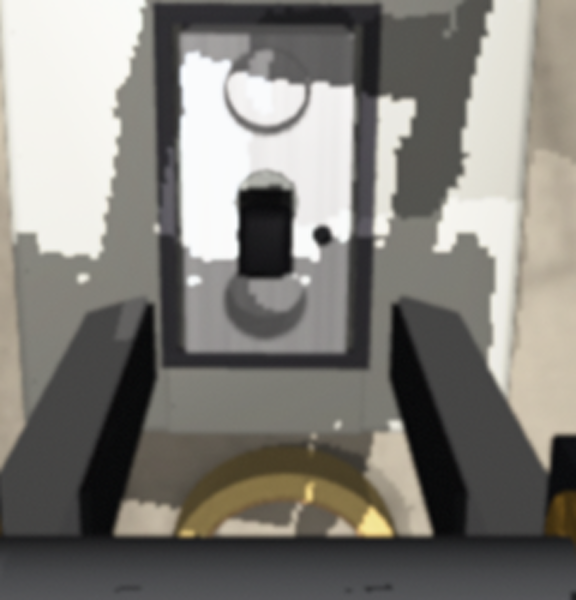

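The grip's top face centre is at crop (266,243), and the well frame's corners are (153,5), (380,5), (368,366) and (164,366).

Run:
```python
from h import *
A=lambda p:(np.array(p,float)+.5)/2.4-.5+[200,150]
c={"vfov":62.09749540615023,"cx":313.2554,"cy":238.0766,"world_from_camera":camera_info("wrist")["world_from_camera"]}
P=ray("wrist",A([(153,5),(380,5),(368,366),(164,366)]),.062);print(P,P.mean(0))
for a,b in((0,3),(1,2),(0,1),(3,2)): d=P[b]-P[a];print(np.degrees(np.arctan2(d[1],d[0])))
print(ray("wrist",A([(266,243),(238,243),(293,243),(266,210),(266,275)]),.124))
```

```text
[[ 0.4984 -0.1266  0.062 ]
 [ 0.5053 -0.0529  0.062 ]
 [ 0.6318 -0.0654  0.062 ]
 [ 0.625  -0.1385  0.062 ]] [ 0.5651 -0.0958  0.062 ]
-5.34390479033053
-5.626810436922584
84.68465527561577
84.66200143117798
[[ 0.5641 -0.0955  0.124 ]
 [ 0.5634 -0.1033  0.124 ]
 [ 0.5648 -0.088   0.124 ]
 [ 0.5546 -0.0946  0.124 ]
 [ 0.5735 -0.0964  0.124 ]]
```

```bash
python3 -m creep '[0.13,-0.09,-0.5,0,0,0,0.6, 0,0,-0.8,0,0,0,0.6, 0,0,-0.8,0,0,0,0.6, 0,0,-0.8,0,0,0,0.6, 0,0,-0.8,0,0,0,0.6, 0,0,-0.5,0,0,0,0.6, 0,0,-0.25,0,0,0,0.6, 0,0,0,0,0,0,0.6, 0,0,0,0,0,0,0.6]' 50
python3 -c "from h import *;st()"
```

```text
time: 14.72
eef_pos: [0.5663, -0.0965, 0.0929]
tcp_rot: [0.046, 0.999, -0.0, 0.001]
ft_force: [-0.3, -0.4, -0.3]
gripper_width: 0.0373
finger_force: 0.0
t 14.72 tcp [ 0.5663 -0.0965  0.0929] yax [ 0.092   0.9958 -0.0002] zax [ 0.0014 -0.0003 -1.    ] F [-0.3144 -0.4012 -0.2693] w 0.0373 ff 0.0
```

```bash
python3 -m creep '[-0.03,0.03,-0.05,0,0,0,0.7, 0,0,0,0,0,0,0.8, 0,0,0,0,0,0,0.9, 0,0,0,0,0,0,1, 0,0,0,0,0,0,1, 0,0,0,0,0,0,1]' 50
python3 -c "from h import *;st()"
```

```text
time: 15.48
eef_pos: [0.565, -0.0958, 0.0912]
tcp_rot: [0.046, 0.999, -0.0, 0.0]
ft_force: [-1.2, -1.7, 2.4]
gripper_width: 0.0154
finger_force: 50.0
t 15.47 tcp [ 0.565  -0.0958  0.0912] yax [ 0.0921  0.9957 -0.0002] zax [ 0.0002 -0.0002 -1.    ] F [-1.2254 -1.6969  2.4498] w 0.0154 ff 50.0
```

Gripped (15.4 mm, 50 N) with little side force. First lean to the left (+y), 0.1 rad about the spring point, with a small rise.

```bash
python3 -m creep '[0.004,0.04,0.016,-0.143,0.013,0,1, 0.004,0.04,0.016,-0.143,0.013,0,1, 0.004,0.04,0.016,-0.143,0.013,0,1, 0.004,0.04,0.016,-0.143,0.013,0,1, 0.004,0.04,0.016,-0.143,0.013,0,1, 0,0,0,0,0,0,1]'
cat >> h.py <<'E'
def lean():
    s=st(); m=R.from_quat(s["tcp_rot"]).as_matrix(); a=np.radians(-5.4); hx=np.array([np.cos(a),np.sin(a),0]); hy=np.array([-hx[1],hx[0],0])
    th=np.arctan2(-m[:,2]@hy,-m[2,2]); z=-m[:,2]   # lean to +y
    d=s["eef_pos"]-np.array([.565,-.0957,.043]); g=s["eef_pos"]+0.003*0*z
    o=s["eef_pos"]-z*(.0912-.022); print("lean+y",round(th,4),"fwd",round(float(z@hx),4),"d_h",d@hx*1e3,d@hy*1e3,"block z",o[2],"off",(o-[.565,-.0957,0])@hx*1e3,(o-[.565,-.0957,0])@hy*1e3,"F_h",s["ft_force"]@hx,s["ft_force"]@hy)
E
python3 -c "from h import *;lean()"
```

```text
time: 16.23
eef_pos: [0.5656, -0.0899, 0.0935]
tcp_rot: [0.045, 0.998, -0.05, -0.002]
ft_force: [-0.8, -0.3, 4.8]
gripper_width: 0.0155
finger_force: 50.0
t 16.23 tcp [ 0.5656 -0.0899  0.0935] yax [ 0.0905  0.9908 -0.1009] zax [-0.0085 -0.1006 -0.9949] F [-0.7699 -0.3     4.8453] w 0.0155 ff 50.0
lean+y 0.1011 fwd -0.001 d_h 0.08025134583921459 5.879082632353819 block z 0.024661319785206776 off 0.15148566336709626 -1.1045247452685185 F_h -0.7382487170122742 -0.3710898699012086
```

```bash
python3 -m creep '[-0.005,-0.054,0.018,0.178,-0.017,0,1, -0.005,-0.054,0.018,0.178,-0.017,0,1, -0.005,-0.054,0.018,0.178,-0.017,0,1, -0.005,-0.054,0.018,0.178,-0.017,0,1, -0.005,-0.054,0.018,0.178,-0.017,0,1, -0.005,-0.054,0.018,0.178,-0.017,0,1, -0.005,-0.054,0.018,0.178,-0.017,0,1, -0.005,-0.054,0.018,0.178,-0.017,0,1, 0,0,0,0,0,0,1]'
python3 -c "from h import *;lean()"
```

```text
time: 17.35
eef_pos: [0.5644, -0.1016, 0.0967]
tcp_rot: [0.047, 0.998, 0.05, 0.003]
ft_force: [0.5, 2.0, -2.1]
gripper_width: 0.0154
finger_force: 50.0
t 17.35 tcp [ 0.5644 -0.1016  0.0967] yax [0.093  0.9906 0.1008] zax [ 0.0101  0.1003 -0.9949] F [ 0.5179  1.9864 -2.0761] w 0.0154 ff 49.99
lean+y -0.101 fwd -0.0006 d_h -0.07342585829066439 -5.909367785684195 block z 0.027876569176461183 off -0.033803451594586795 1.0658283748195718 F_h 0.3286428059768929 2.026282312783638
```

Block is walking up, forces are small. I continue with left and right swings, the arm of the arc growing.

```bash
python3 -m creep '[0.005,0.059,0.018,-0.178,0.017,0,1, 0.005,0.059,0.018,-0.178,0.017,0,1, 0.005,0.059,0.018,-0.178,0.017,0,1, 0.005,0.059,0.018,-0.178,0.017,0,1, 0.005,0.059,0.018,-0.178,0.017,0,1, 0.005,0.059,0.018,-0.178,0.017,0,1, 0.005,0.059,0.018,-0.178,0.017,0,1, 0.005,0.059,0.018,-0.178,0.017,0,1, 0,0,0,0,0,0,1]'
python3 -c "from h import *;lean()"
python3 -m creep '[-0.006,-0.061,0.018,0.178,-0.017,0,1, -0.006,-0.061,0.018,0.178,-0.017,0,1, -0.006,-0.061,0.018,0.178,-0.017,0,1, -0.006,-0.061,0.018,0.178,-0.017,0,1, -0.006,-0.061,0.018,0.178,-0.017,0,1, -0.006,-0.061,0.018,0.178,-0.017,0,1, -0.006,-0.061,0.018,0.178,-0.017,0,1, -0.006,-0.061,0.018,0.178,-0.017,0,1, 0,0,0,0,0,0,1]'
python3 - <<'E'
from h import *
import cv2
lean(); f=grab_frame("wrist"); g=grab_frame("side"); cv2.imwrite("pics/w5.png",np.hstack([f[150:400,180:460],cv2.resize(g[200:290,270:390],(333,250))]))
E
```

```text
time: 18.48
eef_pos: [0.5655, -0.0895, 0.1005]
tcp_rot: [0.045, 0.998, -0.051, -0.002]
ft_force: [-0.6, -3.5, -0.2]
gripper_width: 0.0157
finger_force: 50.0
t 18.48 tcp [ 0.5655 -0.0895  0.1005] yax [ 0.0902  0.9907 -0.1015] zax [-0.0089 -0.1011 -0.9948] F [-0.6188 -3.4735 -0.2176] w 0.0157 ff 50.0
lean+y 0.1017 fwd -0.0007 d_h -0.06921133911828396 6.25942144777339 block z 0.031616564704220404 off -0.02084548138558087 -0.7631875873564397 F_h -0.2891879242070538 -3.516367642628841
time: 19.6
eef_pos: [0.5642, -0.102, 0.1037]
tcp_rot: [0.047, 0.998, 0.05, 0.003]
ft_force: [1.0, -0.2, -2.8]
gripper_width: 0.0152
finger_force: 50.0
t 19.6 tcp [ 0.5642 -0.102   0.1037] yax [0.0929 0.9906 0.1007] zax [ 0.01    0.1002 -0.9949] F [ 1.0013 -0.1686 -2.771 ] w 0.0152 ff 49.99
lean+y -0.1009 fwd -0.0006 d_h -0.1870307638315405 -6.362164278614856 block z 0.034891555349636394 off -0.1474317837619917 0.6080707498487165 F_h 1.0126731541768783 -0.07358445377861891
```

View pics/w5.png

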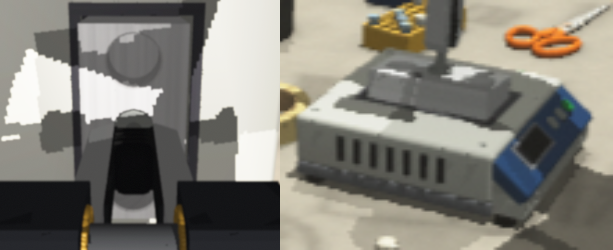

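The heater sits flat, and the block stands visibly higher and leaning. Three more swings.

```bash
python3 -m creep '[0.006,0.065,0.018,-0.178,0.017,0,1, 0.006,0.065,0.018,-0.178,0.017,0,1, 0.006,0.065,0.018,-0.178,0.017,0,1, 0.006,0.065,0.018,-0.178,0.017,0,1, 0.006,0.065,0.018,-0.178,0.017,0,1, 0.006,0.065,0.018,-0.178,0.017,0,1, 0.006,0.065,0.018,-0.178,0.017,0,1, 0.006,0.065,0.018,-0.178,0.017,0,1, 0,0,0,0,0,0,1]'
python3 -c "from h import *;lean()"
python3 -m creep '[-0.006,-0.068,0.018,0.178,-0.017,0,1, -0.006,-0.068,0.018,0.178,-0.017,0,1, -0.006,-0.068,0.018,0.178,-0.017,0,1, -0.006,-0.068,0.018,0.178,-0.017,0,1, -0.006,-0.068,0.018,0.178,-0.017,0,1, -0.006,-0.068,0.018,0.178,-0.017,0,1, -0.006,-0.068,0.018,0.178,-0.017,0,1, -0.006,-0.068,0.018,0.178,-0.017,0,1, 0,0,0,0,0,0,1]'
python3 -c "from h import *;lean()"
```

```text
time: 20.82
eef_pos: [0.5655, -0.0886, 0.1074]
tcp_rot: [0.045, 0.998, -0.051, -0.002]
ft_force: [0.6, -3.8, -2.1]
gripper_width: 0.0156
finger_force: 50.0
t 20.82 tcp [ 0.5655 -0.0886  0.1074] yax [ 0.0903  0.9908 -0.1013] zax [-0.0091 -0.1009 -0.9949] F [ 0.6302 -3.795  -2.0858] w 0.0156 ff 50.0
lean+y 0.1014 fwd -0.0004 d_h -0.20147315905955182 7.114861703596193 block z 0.038604654987327 off -0.17296343935226424 0.1065787947855864 F_h 0.984547844144027 -3.718803326202631
time: 21.95
eef_pos: [0.5642, -0.1024, 0.1116]
tcp_rot: [0.047, 0.998, 0.051, 0.003]
ft_force: [-1.5, 0.4, 1.5]
gripper_width: 0.0155
finger_force: 50.0
t 21.95 tcp [ 0.5642 -0.1024  0.1116] yax [0.0931 0.9905 0.1013] zax [ 0.0103  0.1008 -0.9949] F [-1.5162  0.3958  1.4638] w 0.0155 ff 49.99
lean+y -0.1015 fwd -0.0008 d_h -0.18591570844940974 -6.730813410878881 block z 0.042726303136208954 off -0.13343040799296407 0.27970992147635565 F_h -1.546675014941618 0.25131152423419634
```

```bash
python3 -m creep '[0.006,0.072,0.018,-0.178,0.017,0,1, 0.006,0.072,0.018,-0.178,0.017,0,1, 0.006,0.072,0.018,-0.178,0.017,0,1, 0.006,0.072,0.018,-0.178,0.017,0,1, 0.006,0.072,0.018,-0.178,0.017,0,1, 0.006,0.072,0.018,-0.178,0.017,0,1, 0.006,0.072,0.018,-0.178,0.017,0,1, 0.006,0.072,0.018,-0.178,0.017,0,1, 0,0,0,0,0,0,1]'
python3 -c "from h import *;lean()"
```

```text
time: 23.08
eef_pos: [0.5656, -0.0907, 0.1155]
tcp_rot: [0.044, 0.998, -0.054, -0.002]
ft_force: [-1.5, -7.4, 0.5]
gripper_width: 0.0158
finger_force: 50.0
t 23.07 tcp [ 0.5656 -0.0907  0.1155] yax [ 0.088   0.9902 -0.1085] zax [-0.0082 -0.1082 -0.9941] F [-1.5044 -7.3615  0.5321] w 0.0158 ff 49.99
lean+y 0.1087 fwd -0.002 d_h 0.13276765918183164 5.053819577585722 block z 0.04670101198280566 off 0.2699032834733963 -2.4553825648728376 F_h -0.8049166994441062 -7.470357696685543
```

```bash
python3 -m creep '[-0.006,-0.074,0.018,0.178,-0.017,0,1, -0.006,-0.074,0.018,0.178,-0.017,0,1, -0.006,-0.074,0.018,0.178,-0.017,0,1, -0.006,-0.074,0.018,0.178,-0.017,0,1, -0.006,-0.074,0.018,0.178,-0.017,0,1, -0.006,-0.074,0.018,0.178,-0.017,0,1, -0.006,-0.074,0.018,0.178,-0.017,0,1, -0.006,-0.074,0.018,0.178,-0.017,0,1, 0,0,0,0,0,0,1]'
python3 -c "from h import *;lean()"
python3 -m creep '[0.006,0.074,0.018,-0.178,0.017,0,1, 0.006,0.074,0.018,-0.178,0.017,0,1, 0.006,0.074,0.018,-0.178,0.017,0,1, 0.006,0.074,0.018,-0.178,0.017,0,1, 0,0,0,0,0,0,1, 0,0,0,0,0,0,1]'
python3 -c "from h import *;lean()"
```

```text
time: 24.2
eef_pos: [0.5645, -0.1016, 0.1182]
tcp_rot: [0.047, 0.998, 0.052, 0.003]
ft_force: [1.7, 4.9, 1.0]
gripper_width: 0.0161
finger_force: 50.0
t 24.2 tcp [ 0.5645 -0.1016  0.1182] yax [0.0934 0.9902 0.1039] zax [ 0.0105  0.1034 -0.9946] F [1.743  4.9055 0.9998] w 0.0161 ff 49.99
lean+y -0.1041 fwd -0.0008 d_h 0.0623103481684446 -5.937417211412962 block z 0.049349510184679216 off 0.11424721224838595 1.2517701145575826 F_h 1.2736048887147307 5.047717031315611
time: 24.95
eef_pos: [0.5645, -0.0957, 0.1198]
tcp_rot: [0.046, 0.999, -0.0, -0.0]
ft_force: [0.1, 0.3, -5.0]
gripper_width: 0.0162
finger_force: 50.0
t 24.95 tcp [ 0.5645 -0.0957  0.1198] yax [ 0.0917  0.9958 -0.001 ] zax [-0.0004 -0.001  -1.    ] F [ 0.0982  0.2537 -4.9696] w 0.0162 ff 49.99
lean+y 0.001 fwd 0.0003 d_h -0.5091159195772766 -0.0892207157406959 block z 0.050578482133637456 off -0.5277641469281683 -0.15802956073487345 F_h 0.07393805384753921 0.26178653420642056
```

Fz of −5 N is the block's own weight, so it is free. I lift straight up, slowly.

```bash
python3 -m creep '[0.005,0,0.06,0,0,0,1, 0.005,0,0.08,0,0,0,1, 0.005,0,0.08,0,0,0,1, 0,0,0.08,0,0,0,1, 0,0,0,0,0,0,1]'
python3 -c "from h import *;lean()"
python3 -m creep '[0,0,0.1,0,0,0,1, 0,0,0.1,0,0,0,1, 0,0,0.1,0,0,0,1, 0,0,0.1,0,0,0,1, 0,0,0.1,0,0,0,1, 0,0,0.1,0,0,0,1, 0,0,0.1,0,0,0,1, 0,0,0.1,0,0,0,1, 0,0,0.1,0,0,0,1, 0,0,0.06,0,0,0,1, 0,0,0,0,0,0,1, 0,0,0,0,0,0,1, 0,0,0,0,0,0,1, 0,0,0,0,0,0,1]'
python3 - <<'E'
from h import *
import cv2
lean(); f=grab_frame("wrist"); g=grab_frame("side"); t=grab_frame("top"); cv2.imwrite("pics/w6.png",np.hstack([f[150:400,180:460],cv2.resize(g[190:320,260:390],(250,250)),cv2.resize(t[225:310,185:265],(235,250))]))
E
```

```text
time: 25.58
eef_pos: [0.5654, -0.0954, 0.1278]
tcp_rot: [0.046, 0.999, -0.0, 0.0]
ft_force: [-0.9, 0.4, -3.8]
gripper_width: 0.0156
finger_force: 50.0
t 25.57 tcp [ 0.5654 -0.0954  0.1278] yax [ 0.0921  0.9957 -0.0004] zax [ 0.001  -0.0005 -1.    ] F [-0.9272  0.3776 -3.8471] w 0.0156 ff 49.99
lean+y 0.0004 fwd -0.001 d_h 0.35644459799563105 0.3041690526578349 block z 0.05857682463444232 off 0.4261375146808213 0.2777924152572801 F_h -0.9585933387691501 0.2886433543519645
time: 27.32
eef_pos: [0.5652, -0.0954, 0.1514]
tcp_rot: [0.046, 0.999, -0.0, 0.0]
ft_force: [0.3, 0.0, -3.6]
gripper_width: 0.0158
finger_force: 50.0
t 27.32 tcp [ 0.5652 -0.0954  0.1514] yax [ 0.0921  0.9958 -0.0003] zax [ 0.0003 -0.0003 -1.    ] F [ 0.3238  0.0253 -3.6407] w 0.0158 ff 49.99
lean+y 0.0003 fwd -0.0003 d_h 0.12533264431904834 0.35216955548098755 block z 0.08222502231124335 off 0.14841616467265467 0.33446805436995986 F_h 0.3199360074246797 0.05563191238322868
```

View pics/w6.png

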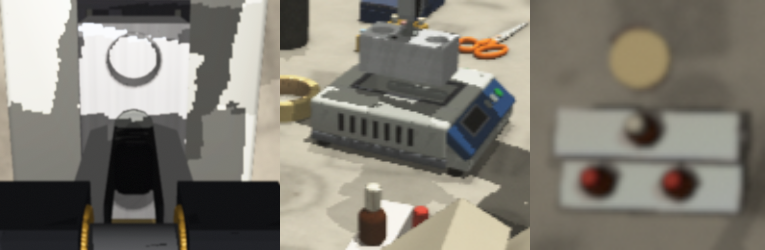

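The block hangs level over its well, the heater is flat on the bench, and the vial stands upright on the top step. Time to hand in.

```bash
python3 -c "from cell import *;print(close_job())"
```

```text
the job is handed in; nothing more can be done
None
```

The job is handed in: the block is loose and held level about 2 cm above its well, the heater is flat on the bench, and the white-capped vial stands upright on the top step; the judge's result was not shown.

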